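# Lid the pigment pots from the pile

### The arm

A 6-joint arm with a two-finger parallel gripper is mounted at the origin on a cart in front of the work surface, level with it; the furniture and walls round the work are solid. World frame = base frame: x ahead of the robot, y to its left, z up, the work surface at z = 0. Lengths are in mm, angles in rad, forces in N, time in s.
With the tool pointing down it reaches from about 375 to 975 mm from the base axis. Payload 3.8 kg.
Tool frame: the origin (TCP) lies at the very end of the fingers, on their centre line; the grasp point (between the pads) lies 19 mm behind it; z points along the fingers, y is the line along which they close (so a half turn about z gives the same grasp; the last joint's range is limited). The gripper opens to 85 mm and grips with 20 to 120 N. Pads are 22 mm wide; open, the fingers measure 114 mm over their backs; the gripper's body (76 mm by 85 mm) begins 54 mm behind the grasp point. The pads swing forward as they close: fully open they stand 13 mm farther back than shut.
Start: joints at [-1.284, 0.264, 1.604, -0, 1.274, -0.037], TCP at [214.76, -639.919, 231.28] pointing down, gripper open.
Joint ranges: [-2.63, 2.63], [-0.94, 2.18], [0.31, 2.57], [-1.31, 4.45], [0, 2.66], [-2.55, 2.55]. Speed limits (rad/s): [2.57, 2.57, 3.14, 3.14, 3.14, 3.14].

### API

Orientations are given as [roll, pitch, yaw] about the fixed x, y, z axes, in that order (R = Rz(yaw) Ry(pitch) Rx(roll)).
In Python, from station import ctrl gives the robot as it stands. The module is installed in compiled form; this text tells all that it offers.
- The arm moves only by the shell command python3 -m pendant 'ROWS' [FORCE]. ROWS is JSON, a list of rows, each an object of numbers: "ax", "ay", "az": the turn, a rotation vector about the tool's x, y, z in rad; "tx", "ty", "tz": the shift along the tool's x, y, z in m; "grip": the opening, from 0 (shut) to 1 (fully open). In form: [{"ax": .., "ay": .., "az": .., "tx": .., "ty": .., "tz": .., "grip": ..}, ...]. A call has 1 to 8 rows; each row shifts and turns the commanded pose from where the row before left it, along the tool's axes as they then stand; what a row does not reach is not made up. A row lasts 1/8 s, in which the tool goes at most 62.5 mm and 10.7 degrees, less where a joint would pass 70% of its speed; a pose out of reach is approached as far as the arm can. A call with a gripper value outside its range is refused whole. The fingers move at their own pace and stop on an object; FORCE is the grip in N (left out, the last holds). Time passes only in rows, so rows that do not move let the fingers close. It gives the time, the measured TCP pose, the force, the opening and the grip force at its end, in the units of the state.
- ctrl.observe(): the state, without advancing time (a new reading comes with each control period).
- ctrl.camera(name): name is "side" or "top" or "wrist"; returns a dict with "img" (420x560x3 uint8, blue, green, red), "z_map" (420x560 float32, mm along the optical axis (not along the pixel's ray), 0 where there is no reading), "fov_y" (degrees; the focal length in pixels is half the picture's height over the tangent of half this angle, whatever the lens; pixels are square), "cx", "cy" (the principal point, pixels), "xyz" and "rotation" of the camera in the world. Camera axes: x right, y up, looking along -z (the intrinsics and any distortion apply to the point x, -y, -z); pixel columns grow to the right and rows downward; lengths in mm; the calibration is good to about 2 mm. A picture is of the moment at which its call begins.
- ctrl.hand_in(): hands the job in; it is judged then, once.
Trained networks look in the newest picture that a camera, given by its name, has taken for a name from the list of things; names that differ only in an ending like _2 or _b are one class to them, and where a whole thing is asked for, a point or a joint stands for the part that bears it (a point fixed in the world has none). Each returns a list of dicts, best first, with "conf" (0 to 1); they miss things now and then, are a little off and sometimes report something else, mostly with a low value. They report only what shows in the picture. A call takes as long as a camera call.
- ctrl.look_for(target, camera): "rect" ([left, top, width, height] in pixels, round what is visible of it).
- ctrl.landmark_of(target, camera): "pixel" ([row, column] in pixels: a listed point, or the origin of a listed thing).
The state is a dict: "time_s": time; "joint_positions": joint angles; "dq": joint speeds; "joint_torque": joint torques, N m; "tcp_pos": TCP position; "tcp_rot": TCP orientation; "wrist_force": force on the tool from outside, world axes, zero at the start; "ft_torque": the same for the moment, N m; "width": finger opening in mm; "grip_force": force on a finger pad.
Only numpy, scipy, OpenCV 4.12 (cv2) and the standard library are available. Lean on these libraries where they do the work, as an engineer would, in place of code of your own. Each camera call takes 0.05 s, during which the arm holds its last target. There are 200 camera calls.

### The job

Close the four open pigment pots on the bench so that no dust gets in: take the pile of lids apart and put each lid on the pot of its own colour and size, plug down in the mouth and lying flat on the rim. Leave the pots standing where they are.

Things in the scene. Friction and masses are not known exactly. Their poses are not given: they have to be found in the camera images.
- lid_blue_mid (a point): Dark blue glazed stoneware lid, lowest in the pile: disc 66 mm across, 12 mm thick, flat top, no knob; below it a clay plug 9 mm deep, tapering from 52 to 42 mm. Point: centre of the lid, 10.5 mm above the plug's foot and below the top; the disc spans -1.5 to +10.5 mm of it. z: its axis, up; round, so yaw is idle. Each plug stands on the lid below, up to 4 mm off centre (lowest: on the bench). Take the disc by its rim from above.
- lid_white_mid (a point): White glazed stoneware lid, second from below in the pile: disc 56 mm across, 12 mm thick, flat top, no knob; below it a clay plug 9 mm deep, tapering from 42 to 32 mm. Point: centre of the lid, 10.5 mm above the plug's foot and below the top; the disc spans -1.5 to +10.5 mm of it. z: its axis, up; round, so yaw is idle. Each plug stands on the lid below, up to 4 mm off centre (lowest: on the bench). Take the disc by its rim from above.
- lid_red_mid (a point): Brick-red glazed stoneware lid, third from below in the pile: disc 46 mm across, 12 mm thick, flat top, no knob; below it a clay plug 9 mm deep, tapering from 32 to 22 mm. Point: centre of the lid, 10.5 mm above the plug's foot and below the top; the disc spans -1.5 to +10.5 mm of it. z: its axis, up; round, so yaw is idle. Each plug stands on the lid below, up to 4 mm off centre (lowest: on the bench). Take the disc by its rim from above.
- lid_green_mid (a point): Green glazed stoneware lid, topmost in the pile: disc 36 mm across, 12 mm thick, flat top, no knob; below it a clay plug 9 mm deep, tapering from 22 to 12 mm. Point: centre of the lid, 10.5 mm above the plug's foot and below the top; the disc spans -1.5 to +10.5 mm of it. z: its axis, up; round, so yaw is idle. Each plug stands on the lid below, up to 4 mm off centre (lowest: on the bench). Take the disc by its rim from above.
- mouth_blue (a point): Open round dark blue glazed pot, 63 mm across outside, straight sides, 62 mm high, loose on the bench, 0.2 to 0.6 kg. Point: centre of its mouth at rim level; z: its axis, up. Mouth 56 mm across inside: the dark blue lid's plug enters with 2 mm to spare all round, then its disc lies flat on the rim, overhanging it 1.5 mm.
- mouth_white (a point): Open round white glazed pot, 53 mm across outside, straight sides, 56 mm high, loose on the bench, 0.2 to 0.6 kg. Point: centre of its mouth at rim level; z: its axis, up. Mouth 46 mm across inside: the white lid's plug enters with 2 mm to spare all round, then its disc lies flat on the rim, overhanging it 1.5 mm.
- mouth_red (a point): Open round brick-red glazed pot, 43 mm across outside, straight sides, 50 mm high, loose on the bench, 0.2 to 0.6 kg. Point: centre of its mouth at rim level; z: its axis, up. Mouth 36 mm across inside: the brick-red lid's plug enters with 2 mm to spare all round, then its disc lies flat on the rim, overhanging it 1.5 mm.
- mouth_green (a point): Open round green glazed pot, 33 mm across outside, straight sides, 44 mm high, loose on the bench, 0.2 to 0.6 kg. Point: centre of its mouth at rim level; z: its axis, up. Mouth 26 mm across inside: the green lid's plug enters with 2 mm to spare all round, then its disc lies flat on the rim, overhanging it 1.5 mm.

How it is judged:
By the outcome, as a careful person would: the job done as asked, in the order asked, and still so for the second after the job is handed in, with the robot touching nothing.
It also fails if it takes over 106 s, if anything falls off the work surface, if the arm or the gripper's body presses on something with over 40 N, if the wrist force passes 120 N, or if a joint passes its speed limit or range.

## Working session

There is one attempt and no reset: what is moved stays moved. The work goes in short steps, Python scripts to look and compute and a shell command to move; the robot and the scene stay as the last step left them, time stands still between calls to the robot, and variables do not carry over. Pictures are saved under pics/ and viewed, at most 14 in all, crops included, and the job is handed in when it is done.

```bash
mkdir -p pics
cat > h.py <<'E'
import numpy as np, cv2
from station import ctrl
def K(c):
    h=c["img"].shape[0]; return h/2/np.tan(np.radians(c["fov_y"])/2)
def R(c):
    r=np.array(c["rotation"],float)
    if r.shape==(3,3): return r
    from scipy.spatial.transform import Rotation as Q
    return Q.from_euler('xyz',r).as_matrix()
def rays(c,rc):
    f=K(c); rc=np.atleast_2d(rc).astype(float)
    d=np.c_[(rc[:,1]-c["cx"])/f,-(rc[:,0]-c["cy"])/f,-np.ones(len(rc))]
    return d
def atz(c,rc,z):
    d=rays(c,rc)@R(c).T; o=np.array(c["xyz"],float)
    return o+d*((z-o[2])/d[:,2])[:,None]
def cloud(c):
    h,w=c["z_map"].shape; rr,cc=np.mgrid[:h,:w]
    d=rays(c,np.c_[rr.ravel(),cc.ravel()])*c["z_map"].ravel()[:,None]
    return (d@R(c).T+np.array(c["xyz"],float)).reshape(h,w,3)
E
python3 - <<'E'
from h import *
print(ctrl.observe())
for n in("top","side","wrist"):
    c=ctrl.camera(n); cv2.imwrite(f"pics/{n}0.png",c["img"])
    print(n,{k:v for k,v in c.items() if k not in("img","z_map")})
    if n!="wrist":
        P=cloud(c)
        for t in "blue white red green".split():
            for nm in(f"lid_{t}_mid",f"mouth_{t}"):
                for l in ctrl.landmark_of(nm,n)[:2]:
                    r,k=map(int,l["pixel"]); print(nm,np.round(l["pixel"],1),round(l["conf"],2),P[r,k].round(1))
E
```

```text
{'time_s': 0.0, 'joint_positions': array([-1.28390010e+00,  2.64776520e-01,  1.60539319e+00,  1.46913449e-05,
        1.27368632e+00, -3.69000879e-02]), 'dq': array([ 8.96315367e-04,  1.52043109e-03,  5.13723556e-05, -7.85989792e-05,
       -1.73123100e-04,  1.13024615e-03]), 'joint_torque': array([ 2.07027704e-03, -5.15110409e+01, -3.67309427e+01,  1.78611194e-04,
        1.30303059e-02,  1.33238476e-06]), 'tcp_pos': array([ 214.55762265, -639.21549411,  229.93591054]), 'tcp_rot': array([-3.13933133e+00, -9.75282558e-05,  3.23791888e-01]), 'wrist_force': array([-0.35002925,  0.18264176,  0.70263885]), 'ft_torque': array([ 0.01163099, -0.00919589, -0.06692503]), 'grip_force': 0.0, 'width': 85.54854052434355}
top {'fov_y': 45.32385804238421, 'cx': 277.25535786544185, 'cy': 219.60968176160398, 'xyz': array([ 437.44457022,  -52.90542579, 1254.22572238]), 'rotation': array([ 0.09381735,  0.01217153, -1.54338609])}
lid_blue_mid [184.7 328.1] 0.57 [ 637.7 -154.3   63.4]
mouth_blue [250.2 369.4] 0.58 [ 484.7 -262.3   12.7]
lid_white_mid [180.1 331.3] 0.45 [ 644.1 -159.5   83.5]
mouth_white 
[... 446 characters left out ...]
9.9]
mouth_blue [280.1 258.8] 0.67 [ 476.5 -232.3   52.5]
lid_white_mid [261.2 336.2] 0.84 [ 634.8 -189.    42.4]
lid_white_mid [252.5 337. ] 0.64 [ 637.6 -185.7   59.1]
mouth_white [219.2 308.4] 0.87 [656.   31.6  41.4]
lid_red_mid [254.1 337.8] 0.5 [ 638.  -185.3   54.7]
mouth_red [197.8 286.8] 0.83 [645.4 185.1  49.9]
mouth_red [282.  258.2] 0.41 [ 476.5 -231.9   48.5]
lid_green_mid [238.2 342.1] 0.8 [ 649.3 -179.6   83.5]
mouth_green [245.6 236.9] 0.81 [468.6 -46.4  33.8]
wrist {'fov_y': 67.54689424660216, 'cx': 283.93558360436566, 'cy': 209.94238616256567, 'xyz': array([ 277.46319952, -618.53722847,  374.15032719]), 'rotation': array([-2.62213088e-01, -2.39200161e-04, -1.24661192e+00])}
```

View pics/top0.png

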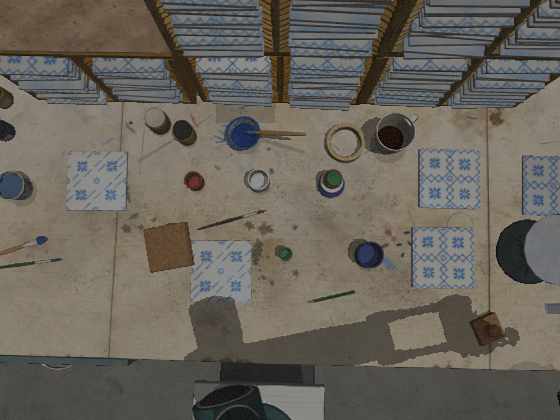

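View pics/side0.png

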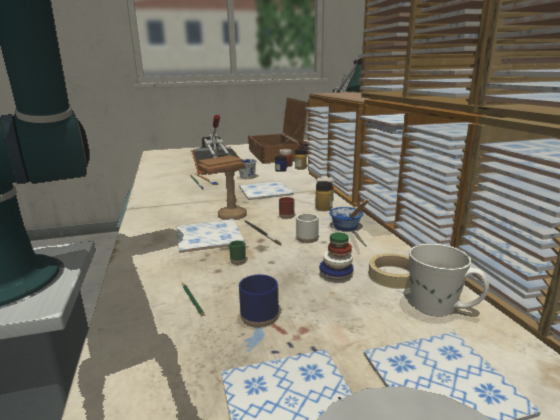

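Top view shows the pile at about (row 182, col 331). The pots are blue (253,369), white (180,258), red (181,194) and green (254,285). The side view confirms the stacking order, with a wooden stand beyond the green pot.

```bash
cat >> h.py <<'E'
H=dict(blue=62,white=56,red=50,green=44); OD=dict(blue=63,white=53,red=43,green=33); LD=dict(blue=66,white=56,red=46,green=36)
LZ=dict(blue=21,white=42,red=63,green=84)
from scipy.optimize import least_squares
def circ(p,r):
    c0=(p.min(0)+p.max(0))/2
    return least_squares(lambda c:np.hypot(*(p-c).T)-r,c0,loss='soft_l1').x
def top_of(P,xy,z,d,tol=5):
    "centre of the blob of points at height z within d of xy (top faces seen from above)"
    m=(abs(P[...,2]-z)<tol)&(np.hypot(P[...,0]-xy[0],P[...,1]-xy[1])<d)
    q=P[m]
    if len(q)<5: return None
    hull=cv2.convexHull(q[:,:2].astype(np.float32)); (c,r)=cv2.minEnclosingCircle(hull)
    return np.round([*c,2*r,np.median(q[:,2]),len(q)],1)
E
python3 - <<'E'
from h import *
G=dict(blue=(480,-262),white=(654,24),red=(652,186),green=(470,-54))
for n in("top","side"):
    c=ctrl.camera(n);P=cloud(c)
    for t in G: print(n,"pot",t,top_of(P,G[t],H[t],OD[t]/2+15))
    for t in G: print(n,"lid",t,top_of(P,(645,-163),LZ[t],LD[t]/2+12,4))
c=ctrl.camera("top");P=cloud(c)
m=(P[...,2]>25)&(P[...,0]>380)&(P[...,0]<800)&(abs(P[...,1])<420)
n,_,s,_=cv2.connectedComponentsWithStats(m.astype(np.uint8))
for i in range(1,n):
    if s[i,4]>30:
        q=P[_==i] ; print(s[i],q.min(0).round(),q.max(0).round())
E
```

```text
top pot blue [ 473.  -257.    62.9   61.7  123. ]
top pot white [648.2  13.   52.9  55.6 103. ]
top pot red [643.3 172.   42.6  49.3  76. ]
top pot green [470.6 -56.8  32.4  43.5  54. ]
top lid blue [ 645.9 -165.4   65.8   20.8  129. ]
top lid white [ 648.3 -165.    55.9   41.3  110. ]
top lid red [ 651.9 -165.9   45.9   62.5   84. ]
top lid green [ 649.9 -166.3   35.8   84.1  163. ]
side pot blue [ 470.3 -260.5   64.7   60.7  301. ]
side pot white [646.7  10.1  54.   54.1  97. ]
side pot red [642.  169.7  42.7  48.   41. ]
side pot green [469.3 -59.   35.1  42.3  83. ]
side lid blue [ 643.6 -168.9   66.6   20.6  284. ]
side lid white [ 647.6 -168.8   56.2   41.5  223. ]
side lid red [ 650.  -168.6   46.7   62.6  171. ]
side lid green [ 648.2 -169.6   36.8   83.6  137. ]Traceback (most recent call last):
  File "<stdin>", line 12, in <module>
IndexError: boolean index did not match indexed array along axis 0; size of axis is 420 but size of corresponding boolean axis is 894
```

View pics/wrist0.png

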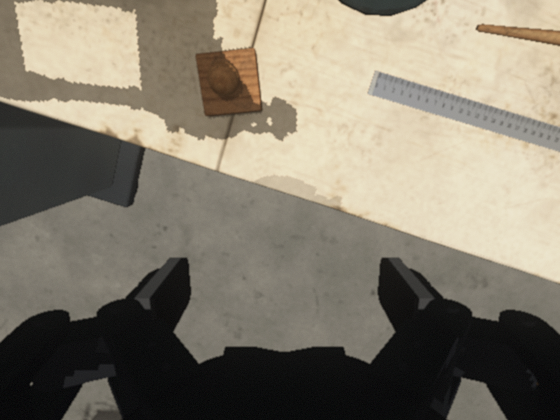

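```bash
python3 -m pendant '[{"az":0.162,"grip":0.56},{"az":0.162},{"tx":0.0385,"ty":-0.0473},{"tx":0.0385,"ty":-0.0473},{"tx":0.0385,"ty":-0.0473},{"tx":0.0385,"ty":-0.0473},{"tx":0.0385,"ty":-0.0473},{"tx":0.0385,"ty":-0.0473}]' 40
python3 - <<'E'
from h import *
o=ctrl.observe();print(o["tcp_pos"],o["tcp_rot"],o["width"],o["time_s"])
E
```

```text
[ 214.75597245 -639.92047948  231.29891779] [ 3.14157998e+00 -1.28735237e-05  3.23771431e-01] 85.78031793910715 1.1validation failed for argument at $[0]...
```

```bash
python3 -m pendant '[{"ax":0,"ay":0,"az":0.162,"tx":0,"ty":0,"tz":0,"grip":0.56},{"ax":0,"ay":0,"az":0.162,"tx":0,"ty":0,"tz":0,"grip":0.56},{"ax":0,"ay":0,"az":0,"tx":0.0385,"ty":-0.0473,"tz":0,"grip":0.56},{"ax":0,"ay":0,"az":0,"tx":0.0385,"ty":-0.0473,"tz":0,"grip":0.56},{"ax":0,"ay":0,"az":0,"tx":0.0385,"ty":-0.0473,"tz":0,"grip":0.56},{"ax":0,"ay":0,"az":0,"tx":0.0385,"ty":-0.0473,"tz":0,"grip":0.56},{"ax":0,"ay":0,"az":0,"tx":0.0385,"ty":-0.0473,"tz":0,"grip":0.56},{"ax":0,"ay":0,"az":0,"tx":0.0385,"ty":-0.0473,"tz":0,"grip":0.56}]' 40
```

```text
time_s: 2.1
tcp_pos: [446.9, -354.6, 231.6]
tcp_rot: [3.141, -0.001, -0.0]
wrist_force: [0.3, -0.5, 0.1]
width: 47.9
grip_force: 0.0
```

```bash
python3 -m pendant '[{"ax":0,"ay":0,"az":0,"tx":0.0395,"ty":-0.047,"tz":0,"grip":0.56},{"ax":0,"ay":0,"az":0,"tx":0.0395,"ty":-0.047,"tz":0,"grip":0.56},{"ax":0,"ay":0,"az":0,"tx":0.0395,"ty":-0.047,"tz":0,"grip":0.56},{"ax":0,"ay":0,"az":0,"tx":0.0395,"ty":-0.047,"tz":0,"grip":0.56},{"ax":0,"ay":0,"az":0,"tx":0,"ty":0,"tz":0,"grip":0.56}]'
python3 - <<'E'
from h import *
c=ctrl.camera("wrist");o=ctrl.observe();P=cloud(c);T=o["tcp_pos"];print(T,o["tcp_rot"],o["width"],c["xyz"],c["rotation"])
cv2.imwrite("pics/w1.png",c["img"])
for t in LZ: print("lid",t,top_of(P,(648,-166),LZ[t],LD[t]/2+12,4))
for t,g in dict(blue=(473,-257),white=(648,13)).items(): print(t,top_of(P,g,H[t],OD[t]/2+12,4))
# fingers: points near TCP height
L=P-T
for s in(1,-1):
    m=(L[...,1]*s>5)&(abs(L[...,1])<70)&(abs(L[...,0])<40)&(L[...,2]>-12)&(L[...,2]<60)&(c["z_map"]>0)
    q=L[m]; print(s,len(q))
    if len(q):
        print(q.min(0).round(1),q.max(0).round(1)); lo=q[q[:,2]<q[:,2].min()+12];print("tip",lo.min(0).round(1),lo.max(0).round(1),np.median(lo,0).round(1))
E
```

```text
time_s: 2.72
tcp_pos: [606.2, -164.5, 231.3]
tcp_rot: [-3.141, -0.001, 0.005]
wrist_force: [-0.7, -1.1, 0.0]
width: 48.0
grip_force: 0.0
[ 604.8309432  -166.33138647  231.07973721] [3.14150877e+00 2.63304017e-04 3.65491161e-03] 47.730641298216646 [ 672.17246667 -163.7334392   374.14405424] [-2.61209993e-01  9.67109088e-04 -1.56514383e+00]
lid blue [ 645.4 -164.8   65.8   20.8  501. ]
lid white [ 648.1 -164.2   55.9   41.9  497. ]
lid red [ 651.2 -164.8   45.8   62.9  519. ]
lid green [ 648.5 -165.7   35.8   84.  1188. ]
blue [ 463.8 -229.5   24.9   61.6   44. ]
white [646.6  14.   53.8  55.7 709. ]
1 6283
[-10.8  24.8   2.6] [16.1 60.2 60. ]
tip [-9.2 26.2  2.6] [13.5 40.2 14.6] [ 8.8 26.6 10.5]
-1 6367
[-10.5 -55.1   2.4] [ 16.4 -19.7  60. ]
tip [ -8.8 -34.7   2.4] [ 13.8 -21.   14.4] [  9.1 -21.5  10.5]
```

View pics/w1.png

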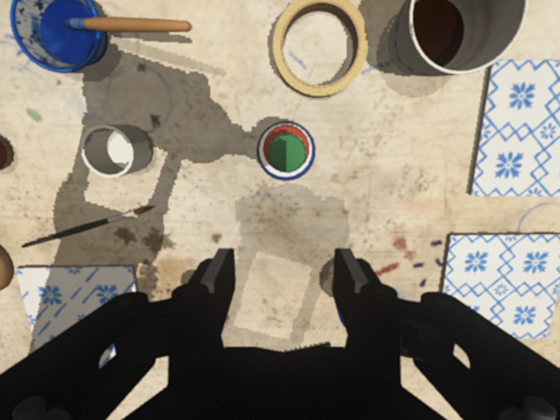

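The view from above shows the pile at (150,287), with the green lid on top and red, white and blue rings nested below. The fingertips are at about cols 230 and 340, row 255.

```bash
python3 -m pendant '[{"ax":0,"ay":0,"az":0,"tx":0.041,"ty":0.002,"tz":0,"grip":0.56},{"ax":0,"ay":0,"az":0,"tx":0,"ty":0,"tz":0.05,"grip":0.56},{"ax":0,"ay":0,"az":0,"tx":0,"ty":0,"tz":0.05,"grip":0.56},{"ax":0,"ay":0,"az":0,"tx":0,"ty":0,"tz":0.03,"grip":0.56},{"ax":0,"ay":0,"az":0,"tx":0,"ty":0,"tz":0,"grip":0.56}]'
cat >> h.py <<'E'
def fing(P,T,zm,zmax=14):
    "finger centre (x,y), tip z and gap as the wrist camera sees them"
    L=P-T; out=[]
    for s in(1,-1):
        m=(L[...,1]*s>3)&(abs(L[...,1])<70)&(abs(L[...,0])<30)&(L[...,2]>-8)&(L[...,2]<60)&(zm>0)
        m=cv2.erode(m.astype(np.uint8),np.ones((2,2)))>0
        out.append((m,P[m]))
    return out
E
python3 - <<'E'
from h import *
c=ctrl.camera("wrist");o=ctrl.observe();P=cloud(c);T=o["tcp_pos"];print(T,o["width"])
cv2.imwrite("pics/w2.png",c["img"])
print("lid",top_of(P,(648,-166),84,30,4))
for t in("red","white","blue"): print(t,top_of(P,(648,-166),LZ[t],LD[t]/2+12,4))
E
```

```text
time_s: 3.4
tcp_pos: [641.2, -170.8, 97.6]
tcp_rot: [-3.14, 0.007, -0.002]
wrist_force: [0.1, -0.3, 0.2]
width: 47.9
grip_force: 0.0
[ 643.30326556 -171.19439964  100.33300626] 47.83065121910631
lid [ 648.4 -165.8   36.2   84.1 3294. ]
red [ 651.3 -165.1   45.7   63.  1567. ]
white [ 648.2 -164.4   55.8   41.8  835. ]
blue [ 645.7 -165.2   65.4   20.8  785. ]
```

View pics/w2.png

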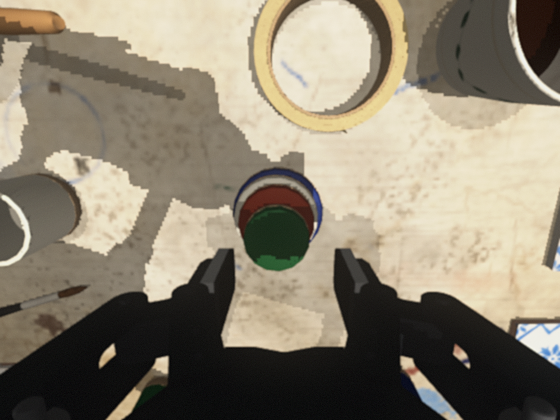

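The green lid is at (238,277). The fingertips are centred near column 285 and slightly below it in the image, so the lid is a few mm left and ahead.

```bash
cat >> h.py <<'E'
def fcen(c):
    "finger centre in the wrist camera's own world estimate, lowest tip z, gap"
    P=cloud(c); Rc=R(c); o=np.array(c["xyz"]); x0=o+np.array([-65,0,-143])
    L=P-x0; r=[]
    for s in(1,-1):
        m=(L[...,1]*s>3)&(abs(L[...,1])<60)&(abs(L[...,0])<16)&(L[...,2]>-3)&(L[...,2]<15)&(c["z_map"]>0)&(c["img"].max(2)<70)
        m=cv2.erode(m.astype(np.uint8),np.ones((3,3)))
        n,lb,st,_=cv2.connectedComponentsWithStats(m); 
        if n<2: continue
        q=P[lb==1+st[1:,4].argmax()]
        r.append((q[:,0].min(),q[:,0].max(),(q[:,1].min() if s>0 else q[:,1].max()),q[:,2].min(),len(q)))
    r=np.array(r); 
    return dict(x=(r[:,0].min()+r[:,1].max())/2,y=r[:,2].mean(),gap=abs(np.ptp(r[:,2])),ztip=r[:,3],n=r[:,4],cam=o.round(1),xr=r[:,:2].round(1))
E
python3 - <<'E'
from h import *
c=ctrl.camera("wrist");print(fcen(c)); print(c["rotation"])
for i in range(2):
    c=ctrl.camera("wrist");print(c["xyz"],ctrl.observe()["tcp_pos"])
E
```

```text
{'x': np.float64(646.8604484490256), 'y': np.float64(-170.58107849649505), 'gap': np.float64(47.31847415732102), 'ztip': array([105.73371775, 108.99233848]), 'n': array([85., 29.]), 'cam': array([ 709.8, -170.9,  242.9]), 'xr': array([[638.1, 655.6],
       [649.4, 655.3]])}
[-2.65020955e-01  5.96657667e-04 -1.57207451e+00]
[ 710.89453304 -170.94420144  245.13376366] [ 645.86746184 -171.43636168  103.4170879 ]
[ 711.56068406 -170.88064734  246.46169948] [ 646.3218673  -171.3515971   103.97511948]
```

```bash
python3 -m pendant '[{"ax":0,"ay":0,"az":0,"tx":0.002,"ty":-0.0048,"tz":0,"grip":0.56},{"ax":0,"ay":0,"az":0,"tx":0,"ty":0,"tz":0.015,"grip":0.56},{"ax":0,"ay":0,"az":0,"tx":0,"ty":0,"tz":0.015,"grip":0.56},{"ax":0,"ay":0,"az":0,"tx":0,"ty":0,"tz":0,"grip":0.56},{"ax":0,"ay":0,"az":0,"tx":0,"ty":0,"tz":0,"grip":0.56}]'
python3 - <<'E'
from h import *
for i in range(3):
    c=ctrl.camera("wrist");print(c["xyz"],ctrl.observe()["tcp_pos"])
P=cloud(c);print(fcen(c));print("lid",top_of(P,(648,-166),84,25,4),"red",top_of(P,(648,-166),63,35,4))
cv2.imwrite("pics/w3.png",c["img"]); s=ctrl.camera("side");cv2.imwrite("pics/s3.png",cv2.resize(s["img"][190:300,280:400],None,fx=5,fy=5))
E
```

```text
time_s: 4.22
tcp_pos: [646.5, -165.3, 70.6]
tcp_rot: [-3.141, 0.001, -0.0]
wrist_force: [0.3, -0.2, 0.0]
width: 47.7
grip_force: 0.0
[ 712.78645647 -164.8514914   213.35988984] [ 646.9279237  -165.44391908   71.16309811]
[ 713.07248698 -164.95983328  214.00743853] [ 647.20758615 -165.55831046   71.58012714]
[ 713.22936884 -165.02164364  214.42162784] [ 647.29141281 -165.57660028   71.76064217]
{'x': np.float64(650.9058813487537), 'y': np.float64(-165.07502717580684), 'gap': np.float64(7.073827991584864), 'ztip': array([77.37012297, 76.53309816]), 'n': array([1170., 1326.]), 'cam': array([ 713.2, -165. ,  214.4]), 'xr': array([[637.8, 663.8],
       [639.3, 664.1]])}
lid [ 648.  -166.    49.9   84.1 4540. ] red [ 651.4 -165.1   45.6   63.  2159. ]
```

View pics/s3.png

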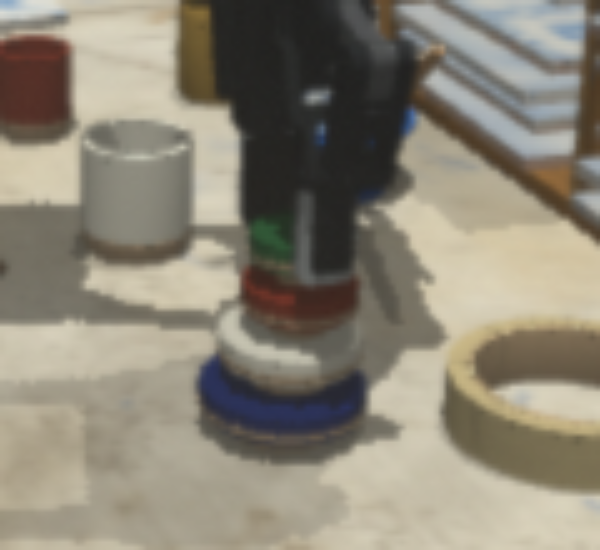

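Side crop: the fingers straddle the green disc and their tips clear the red lid. Closing now.

```bash
python3 -m pendant '[{"ax":0,"ay":0,"az":0,"tx":0,"ty":0,"tz":0,"grip":0.3},{"ax":0,"ay":0,"az":0,"tx":0,"ty":0,"tz":0,"grip":0.3},{"ax":0,"ay":0,"az":0,"tx":0,"ty":0,"tz":0,"grip":0.3},{"ax":0,"ay":0,"az":0,"tx":0,"ty":0,"tz":-0.01,"grip":0.3},{"ax":0,"ay":0,"az":0,"tx":0,"ty":0,"tz":-0.03,"grip":0.3},{"ax":0,"ay":0,"az":0,"tx":0,"ty":0,"tz":0,"grip":0.3}]' 40
python3 - <<'E'
from h import *
c=ctrl.camera("wrist");print(c["xyz"],ctrl.observe()["tcp_pos"])
P=cloud(c);cv2.imwrite("pics/w4.png",c["img"]);print("red",top_of(P,(648,-166),63,35,4),"white",top_of(P,(648,-166),42,38,4))
g=c["img"].astype(int);m=(g[...,1]>g[...,0]+15)&(g[...,1]>g[...,2]+15)&(P[...,2]>90)&(P[...,2]<140)&(abs(P[...,0]-648)<40)
q=P[m];print(len(q),q.min(0),q.max(0),np.median(q,0))
E
```

```text
time_s: 5.18
tcp_pos: [649.1, -166.0, 114.5]
tcp_rot: [3.14, -0.006, -0.0]
wrist_force: [0.2, -0.1, 0.2]
width: 33.8
grip_force: 39.8
[ 714.40470743 -165.24849805  257.70079677] [ 647.91602566 -165.65266369  112.78275422]
red [ 651.7 -165.2   45.2   63.1 2334. ] white [ 648.4 -164.5   55.6   41.9  752. ]
3900 [ 632.25843791 -182.07378547  124.37977888] [ 667.63277106 -148.9501147   128.51744173] [ 650.89995877 -165.48448743  126.56890605]
```

View pics/w4.png

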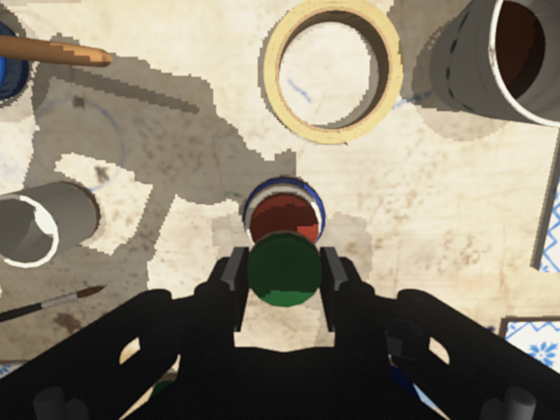

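Green lid is held between the pads at (270,285), and the rest of the pile is undisturbed. Next, the green pot, stopping 40 mm short of it to look.

```bash
python3 -m pendant '[{"ax":0,"ay":0,"az":0,"tx":-0.0438,"ty":-0.0217,"tz":-0.02,"grip":0.3},{"ax":0,"ay":0,"az":0,"tx":-0.0438,"ty":-0.0217,"tz":0,"grip":0.3},{"ax":0,"ay":0,"az":0,"tx":-0.0438,"ty":-0.0217,"tz":0,"grip":0.3},{"ax":0,"ay":0,"az":0,"tx":-0.0438,"ty":-0.0217,"tz":0,"grip":0.3},{"ax":0,"ay":0,"az":0,"tx":-0.0438,"ty":-0.0217,"tz":0,"grip":0.3},{"ax":0,"ay":0,"az":0,"tx":0,"ty":0,"tz":0,"grip":0.3},{"ax":0,"ay":0,"az":0,"tx":0,"ty":0,"tz":0,"grip":0.3},{"ax":0,"ay":0,"az":0,"tx":0,"ty":0,"tz":0,"grip":0.3}]'
cat >> h.py <<'E'
def held(c,col,lo=-140,hi=-120):
    "held disc: bounding centre and plane of its top"
    P=cloud(c);o=c["xyz"];g=cv2.cvtColor(c["img"],cv2.COLOR_BGR2HSV)
    h,s,v=[g[...,i].astype(int) for i in range(3)]
    k=dict(green=(h>40)&(h<95)&(s>60),red=((h<12)|(h>168))&(s>80),blue=(h>105)&(h<135)&(s>80),white=(s<70)&(v>85))[col]&(v>25)
    L=P-o; m=k&(abs(L[...,0]+65)<45)&(abs(L[...,1])<45)&(L[...,2]>lo)&(L[...,2]<hi)
    n,lb,st,_=cv2.connectedComponentsWithStats(m.astype(np.uint8)); m=lb==1+st[1:,4].argmax()
    q=P[m];A=np.c_[q[:,:2]-q[:,:2].mean(0),np.ones(len(q))];f=np.linalg.lstsq(A,q[:,2],rcond=None)[0]
    (cc,r)=cv2.minEnclosingCircle(q[:,:2].astype(np.float32))
    return dict(c=np.round(cc,1),dia=round(2*r,1),ztop=f[2].round(1),slope=f[:2].round(3),rel=(np.array([*cc,f[2]])-o).round(1),n=len(q))
E
python3 - <<'E'
from h import *
c=ctrl.camera("wrist");print(c["xyz"],ctrl.observe()["tcp_pos"],ctrl.observe()["width"])
P=cloud(c);print("pot",top_of(P,(469,-57),44,30,4),"white",top_of(P,(647,14),56,40,4));print(held(c,"green"))
E
```

```text
time_s: 6.22
tcp_pos: [429.0, -57.3, 131.5]
tcp_rot: [3.141, -0.001, -0.0]
wrist_force: [0.2, 0.1, -0.8]
width: 34.0
grip_force: 39.9
[495.06169982 -56.80664191 274.33267758] [428.99421962 -57.3073303  131.41114977] 33.78814921015168
pot [469.2 -55.8  32.6  43.9 618. ] white None
{'c': array([430.2, -57.8]), 'dia': 37.6, 'ztop': np.float64(143.4), 'slope': array([-0.021, -0.015]), 'rel': array([ -64.9,   -1. , -130.9]), 'n': 4372}
```

```bash
python3 -m pendant '[{"ax":0,"ay":0,"az":0,"tx":0.039,"ty":-0.0015,"tz":0,"grip":0.3},{"ax":0,"ay":0,"az":0,"tx":0,"ty":0,"tz":0.04,"grip":0.3},{"ax":0,"ay":0,"az":0,"tx":0,"ty":0,"tz":0.02,"grip":0.3},{"ax":0,"ay":0,"az":0,"tx":0,"ty":0,"tz":0,"grip":0.3},{"ax":0,"ay":0,"az":0,"tx":0,"ty":0,"tz":0,"grip":0.3},{"ax":0,"ay":0,"az":0,"tx":0,"ty":0,"tz":0.015,"grip":0.3},{"ax":0,"ay":0,"az":0,"tx":0,"ty":0,"tz":0.009,"grip":0.3},{"ax":0,"ay":0,"az":0,"tx":0,"ty":0,"tz":0,"grip":0.3}]'
python3 - <<'E'
from h import *
c=ctrl.camera("wrist");o=ctrl.observe();print(c["xyz"],o["tcp_pos"],o["wrist_force"])
P=cloud(c);print(held(c,"green"))
s=ctrl.camera("side");cv2.imwrite("pics/s5.png",cv2.resize(s["img"][180:280,190:300],None,fx=5,fy=5))
E
```

```text
time_s: 7.28
tcp_pos: [466.1, -55.3, 46.3]
tcp_rot: [-3.141, 0.002, -0.0]
wrist_force: [0.6, 0.1, -0.4]
width: 33.9
grip_force: 39.9
[532.41545289 -54.80797444 189.08546156] [466.48137699 -55.30937668  46.84149753] [-0.30544485  0.06076644 -0.12188607]
{'c': array([466.5, -55.3]), 'dia': 37.8, 'ztop': np.float64(58.3), 'slope': array([-0.023, -0.013]), 'rel': array([ -65.9,   -0.5, -130.8]), 'n': 4390}
```

View pics/s5.png

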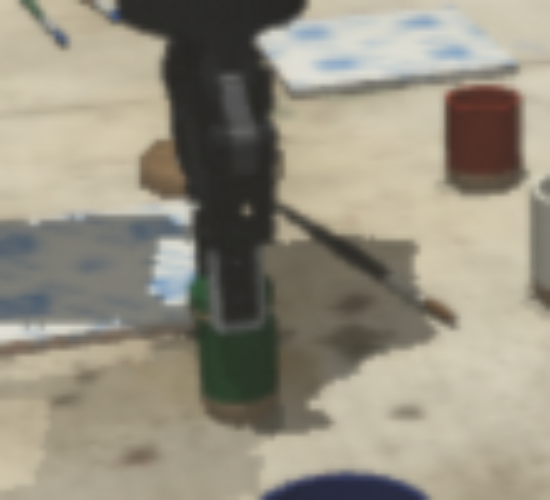

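Lid is about 2 mm toward the robot and 2 mm above the rim, with the plug already in. Nudging and seating it.

```bash
python3 -m pendant '[{"ax":0,"ay":0,"az":0,"tx":0.002,"ty":0,"tz":0,"grip":0.3},{"ax":0,"ay":0,"az":0,"tx":0,"ty":0,"tz":0.003,"grip":0.3},{"ax":0,"ay":0,"az":0,"tx":0,"ty":0,"tz":0,"grip":0.3},{"ax":0,"ay":0,"az":0,"tx":0,"ty":0,"tz":0,"grip":0.3}]'
python3 - <<'E'
from h import *
c=ctrl.camera("wrist");o=ctrl.observe();print(c["xyz"],o["tcp_pos"],o["wrist_force"])
print(held(c,"green"))
E
python3 -m pendant '[{"ax":0,"ay":0,"az":0,"tx":0,"ty":0,"tz":0,"grip":0.5},{"ax":0,"ay":0,"az":0,"tx":0,"ty":0,"tz":0,"grip":0.65},{"ax":0,"ay":0,"az":0,"tx":0,"ty":0,"tz":0,"grip":0.65},{"ax":0,"ay":0,"az":0,"tx":0,"ty":0,"tz":-0.05,"grip":0.65},{"ax":0,"ay":0,"az":0,"tx":0,"ty":0,"tz":-0.035,"grip":0.65},{"ax":0,"ay":0,"az":0,"tx":-0.03,"ty":0,"tz":0,"grip":0.65}]'
python3 - <<'E'
from h import *
c=ctrl.camera("wrist");P=cloud(c);print(c["xyz"],ctrl.observe()["tcp_pos"])
g=c["img"].astype(int)
q=P[(g[...,1]>g[...,0]+12)&(g[...,1]>g[...,2]+12)&(np.hypot(P[...,0]-469,P[...,1]+56)<35)]
print(np.percentile(q[:,2],[1,10,50,90,99]));q=q[abs(q[:,2]-np.median(q[:,2]))<4]
A=np.c_[q[:,:2]-q[:,:2].mean(0),np.ones(len(q))];print(np.linalg.lstsq(A,q[:,2],rcond=None)[0],cv2.minEnclosingCircle(q[:,:2].astype(np.float32)))
E
```

```text
time_s: 7.88
tcp_pos: [468.9, -55.4, 44.3]
tcp_rot: [3.142, -0.0, -0.0]
wrist_force: [0.1, -0.9, -0.4]
width: 33.7
grip_force: 39.9
[534.98051845 -54.89674886 187.1099917 ] [468.86572153 -55.38838808  44.27541218] [ 0.33318603 -0.01172124  1.00422753]
{'c': array([469.2, -55.3]), 'dia': 38.1, 'ztop': np.float64(56.2), 'slope': array([-0.024, -0.015]), 'rel': array([ -65.8,   -0.4, -130.9]), 'n': 4386}
time_s: 8.68
tcp_pos: [443.3, -56.1, 133.6]
tcp_rot: [3.14, -0.009, 0.0]
wrist_force: [-0.2, -0.3, -0.4]
width: 55.1
grip_force: 0.0
[508.13043387 -55.35697508 277.08028489] [436.57729686 -55.31727739 130.57430675]
[54.53985378 55.28424673 56.12652382 56.97184563 57.53043771]
[ 5.50177317e-04 -4.73278530e-04  5.61255525e+01] ((470.43243408203125, -54.96961975097656), 17.098955154418945)
```

Green lid is seated (top at z 56.1, flat). Next, red.

```bash
python3 -m pendant '[{"ax":0,"ay":0,"az":0,"tx":0.0423,"ty":0.0219,"tz":0,"grip":0.68},{"ax":0,"ay":0,"az":0,"tx":0.0423,"ty":0.0219,"tz":0,"grip":0.68},{"ax":0,"ay":0,"az":0,"tx":0.0423,"ty":0.0219,"tz":0,"grip":0.68},{"ax":0,"ay":0,"az":0,"tx":0.0423,"ty":0.0219,"tz":0,"grip":0.68},{"ax":0,"ay":0,"az":0,"tx":0.0423,"ty":0.022,"tz":0,"grip":0.68},{"ax":0,"ay":0,"az":0,"tx":0,"ty":0,"tz":0.04,"grip":0.68},{"ax":0,"ay":0,"az":0,"tx":0,"ty":0,"tz":0,"grip":0.68},{"ax":0,"ay":0,"az":0,"tx":0,"ty":0,"tz":0,"grip":0.68}]'
python3 - <<'E'
from h import *
for i in range(3): c=ctrl.camera("wrist")
P=cloud(c);print(c["xyz"],ctrl.observe()["tcp_pos"])
for t in("red","white","blue"): print(t,top_of(P,(650,-165),LZ[t],LD[t]/2+12,4))
E
```

```text
time_s: 9.72
tcp_pos: [649.8, -164.7, 89.1]
tcp_rot: [-3.141, 0.001, -0.0]
wrist_force: [-0.1, -1.2, 1.1]
width: 57.8
grip_force: 0.0
[ 716.7811191  -164.38060459  233.87949175] [ 651.12403795 -165.00101095   91.16330034]
red [ 651.2 -165.2   46.1   63.1 4516. ]
white [ 648.2 -164.3   55.7   41.9  946. ]
blue [ 645.4 -165.1   65.7   20.9  865. ]
```

```bash
python3 -m pendant '[{"ax":0,"ay":0,"az":0,"tx":0,"ty":0,"tz":0.025,"grip":0.68},{"ax":0,"ay":0,"az":0,"tx":0,"ty":0,"tz":0.0148,"grip":0.68},{"ax":0,"ay":0,"az":0,"tx":0,"ty":0,"tz":0,"grip":0.68},{"ax":0,"ay":0,"az":0,"tx":0,"ty":0,"tz":0,"grip":0.68},{"ax":0,"ay":0,"az":0,"tx":0,"ty":0,"tz":0,"grip":0.4},{"ax":0,"ay":0,"az":0,"tx":0,"ty":0,"tz":0,"grip":0.4},{"ax":0,"ay":0,"az":0,"tx":0,"ty":0,"tz":0,"grip":0.4},{"ax":0,"ay":0,"az":0,"tx":0,"ty":0,"tz":0,"grip":0.4}]'
python3 -m pendant '[{"ax":0,"ay":0,"az":0,"tx":0,"ty":0,"tz":-0.01,"grip":0.4},{"ax":0,"ay":0,"az":0,"tx":0,"ty":0,"tz":-0.04,"grip":0.4},{"ax":0,"ay":0,"az":0,"tx":0,"ty":0,"tz":-0.03,"grip":0.4},{"ax":0,"ay":0,"az":0,"tx":0,"ty":0,"tz":0,"grip":0.4},{"ax":0,"ay":0,"az":0,"tx":0,"ty":0,"tz":0,"grip":0.4}]'
python3 - <<'E'
from h import *
for i in range(2): c=ctrl.camera("wrist")
P=cloud(c);print(c["xyz"],ctrl.observe()["tcp_pos"]);print(held(c,"red"))
for t in("white","blue"): print(t,top_of(P,(648,-165),LZ[t],LD[t]/2+12,4))
E
```

```text
time_s: 10.88
tcp_pos: [651.6, -165.3, 51.0]
tcp_rot: [3.141, -0.003, -0.0]
wrist_force: [0.1, -0.1, 6.1]
width: 43.9
grip_force: 41.3
time_s: 11.5
tcp_pos: [649.5, -164.8, 128.5]
tcp_rot: [-3.141, 0.002, -0.0]
wrist_force: [-0.6, 0.0, -1.3]
width: 43.6
grip_force: 40.9
[ 715.56352924 -164.27617484  270.39102206] [ 648.87549332 -164.59153529  127.3766539 ]
{'c': array([ 648.6, -164.1]), 'dia': 47.2, 'ztop': np.float64(139.6), 'slope': array([-0.024,  0.   ]), 'rel': array([ -67. ,    0.2, -130.8]), 'n': 7206}
white [ 648.3 -164.4   55.8   42.  2736. ]
blue [ 645.5 -165.1   65.9   20.8  647. ]
```

Run:
```python
from h import *
for n in("top","side"):
    P=cloud(ctrl.camera(n))
    m=(P[...,2]>70)&(P[...,0]>380)&(P[...,0]<760)&(P[...,1]>110)&(P[...,1]<420);q=P[m]
    print(n,len(q),np.percentile(q,[1,50,99],axis=0).round())
```

```text
top 2138 [[423. 148.  75.]
 [477. 198. 164.]
 [757. 250. 172.]]
side 885 [[420. 142.  72.]
 [488. 178. 154.]
 [757. 241. 169.]]
```

The stand top is at about z 170, x 423–535, y 148–250. The gripper body at x 642 stays clear of it.

```bash
python3 -m pendant '[{"ax":0,"ay":0,"az":0,"tx":-0.0072,"ty":-0.0563,"tz":0,"grip":0.4},{"ax":0,"ay":0,"az":0,"tx":-0.0072,"ty":-0.0563,"tz":0,"grip":0.4},{"ax":0,"ay":0,"az":0,"tx":-0.0072,"ty":-0.0563,"tz":0,"grip":0.4},{"ax":0,"ay":0,"az":0,"tx":-0.0072,"ty":-0.0563,"tz":0,"grip":0.4},{"ax":0,"ay":0,"az":0,"tx":-0.0072,"ty":-0.0563,"tz":0,"grip":0.4},{"ax":0,"ay":0,"az":0,"tx":-0.0072,"ty":-0.0563,"tz":0,"grip":0.4},{"ax":0,"ay":0,"az":0,"tx":0,"ty":0,"tz":0,"grip":0.4},{"ax":0,"ay":0,"az":0,"tx":0,"ty":0,"tz":0,"grip":0.4}]'
python3 - <<'E'
from h import *
for i in range(4): c=ctrl.camera("wrist")
P=cloud(c);print(c["xyz"],ctrl.observe()["tcp_pos"]);print(held(c,"red"))
print(top_of(P,(642,173),50,33,4))
cv2.imwrite("pics/w6.png",c["img"])
E
```

```text
time_s: 12.7
tcp_pos: [606.7, 172.6, 128.6]
tcp_rot: [3.141, 0.001, 0.001]
wrist_force: [0.7, 0.5, -0.4]
width: 44.0
grip_force: 41.0
[673.51142426 171.74912804 271.87695764] [607.40022469 171.25054982 129.22474127]
{'c': array([606.7, 171.8]), 'dia': 47.4, 'ztop': np.float64(140.9), 'slope': array([-0.022, -0.002]), 'rel': array([-6.680e+01,  1.000e-01, -1.309e+02]), 'n': 7199}
[642.2 173.2  42.7  49.9 899. ]
```

View pics/w6.png

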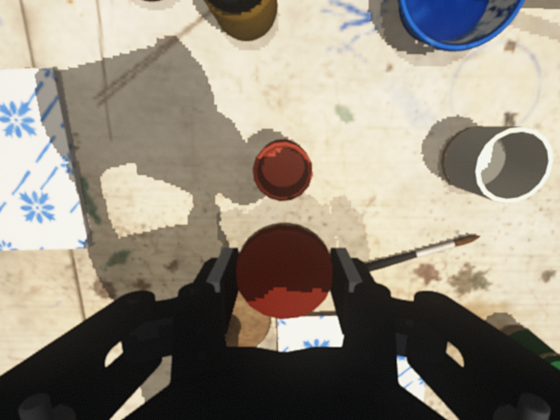

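Red pot is at (170,283) and the held red lid at (270,285), level.

```bash
python3 -m pendant '[{"ax":0,"ay":0,"az":0,"tx":0.0355,"ty":-0.001,"tz":0,"grip":0.4},{"ax":0,"ay":0,"az":0,"tx":0,"ty":0,"tz":0.04,"grip":0.4},{"ax":0,"ay":0,"az":0,"tx":0,"ty":0,"tz":0.015,"grip":0.4},{"ax":0,"ay":0,"az":0,"tx":0,"ty":0,"tz":0,"grip":0.4},{"ax":0,"ay":0,"az":0,"tx":0,"ty":0,"tz":0,"grip":0.4},{"ax":0,"ay":0,"az":0,"tx":0,"ty":0,"tz":0.01,"grip":0.4},{"ax":0,"ay":0,"az":0,"tx":0,"ty":0,"tz":0.01,"grip":0.4},{"ax":0,"ay":0,"az":0,"tx":0,"ty":0,"tz":0,"grip":0.4}]'
python3 - <<'E'
from h import *
for i in range(3): c=ctrl.camera("wrist")
o=ctrl.observe();print(c["xyz"],o["tcp_pos"],o["wrist_force"]);print(held(c,"red"))
E
```

```text
time_s: 13.9
tcp_pos: [641.5, 173.6, 53.1]
tcp_rot: [3.141, 0.002, -0.0]
wrist_force: [-0.2, -0.4, 0.3]
width: 43.7
grip_force: 41.0
[708.63609718 174.33107439 196.90548811] [642.72755366 173.87686973  54.45737683] [ 0.58885553 -0.42055134 -0.3683001 ]
{'c': array([642. , 174.4]), 'dia': 46.9, 'ztop': np.float64(66.0), 'slope': array([-0.025, -0.   ]), 'rel': array([-6.660e+01,  1.000e-01, -1.309e+02]), 'n': 7216}
```

```bash
python3 -m pendant '[{"ax":0,"ay":0,"az":0,"tx":0,"ty":0.001,"tz":0,"grip":0.4},{"ax":0,"ay":0,"az":0,"tx":0,"ty":0,"tz":0.0045,"grip":0.4},{"ax":0,"ay":0,"az":0,"tx":0,"ty":0,"tz":0,"grip":0.4},{"ax":0,"ay":0,"az":0,"tx":0,"ty":0,"tz":0,"grip":0.4},{"ax":0,"ay":0,"az":0,"tx":0,"ty":0,"tz":0,"grip":0.6},{"ax":0,"ay":0,"az":0,"tx":0,"ty":0,"tz":0,"grip":0.75},{"ax":0,"ay":0,"az":0,"tx":0,"ty":0,"tz":0,"grip":0.75}]'
cat >> h.py <<'E'
def seated(c,col,xy,z):
    P=cloud(c);m=(np.hypot(P[...,0]-xy[0],P[...,1]-xy[1])<LD[col]/2+8)&(abs(P[...,2]-z)<8);q=P[m]
    zz=np.median(q[:,2]);q=q[abs(q[:,2]-zz)<3.5]
    A=np.c_[q[:,:2]-q[:,:2].mean(0),np.ones(len(q))];print(col,np.linalg.lstsq(A,q[:,2],rcond=None)[0].round(3),cv2.minEnclosingCircle(q[:,:2].astype(np.float32)),len(q))
E
python3 - <<'E'
from h import *
c=ctrl.camera("wrist");o=ctrl.observe();print(c["xyz"],o["tcp_pos"],o["wrist_force"]);print(held(c,"red"))
E
python3 -m pendant '[{"ax":0,"ay":0,"az":0,"tx":0,"ty":0,"tz":-0.05,"grip":0.75},{"ax":0,"ay":0,"az":0,"tx":0,"ty":0,"tz":-0.03,"grip":0.75},{"ax":0,"ay":0,"az":0,"tx":-0.03,"ty":0,"tz":0,"grip":0.75},{"ax":0,"ay":0,"az":0,"tx":0,"ty":0,"tz":0,"grip":0.75}]'
python3 - <<'E'
from h import *
c=ctrl.camera("wrist");seated(c,"red",(642,173),62)
E
```

```text
time_s: 14.92
tcp_pos: [642.6, 172.8, 49.8]
tcp_rot: [3.142, 0.0, -0.0]
wrist_force: [0.5, -0.2, 0.6]
width: 64.0
grip_force: 0.0
[708.71642958 173.26353543 192.66597805] [642.58288417 172.7544478   49.86228548] [-0.1631359  -0.03558556  0.52665922]
{'c': array([642.6, 173.1]), 'dia': 46.4, 'ztop': np.float64(61.9), 'slope': array([-0.02 ,  0.001]), 'rel': array([ -66.1,   -0.2, -130.7]), 'n': 7146}
time_s: 15.48
tcp_pos: [611.3, 172.8, 130.2]
tcp_rot: [3.142, 0.001, 0.0]
wrist_force: [0.9, 0.3, -0.5]
width: 63.8
grip_force: 0.0
red [-1.000e-03 -1.000e-03  6.206e+01] ((642.7794189453125, 173.71746826171875), 22.9017333984375) 3447
```

Red is seated. Next, white.

```bash
python3 -m pendant '[{"ax":0,"ay":0,"az":0,"tx":0.0059,"ty":0.0562,"tz":0,"grip":0.8},{"ax":0,"ay":0,"az":0,"tx":0.0059,"ty":0.0562,"tz":0,"grip":0.8},{"ax":0,"ay":0,"az":0,"tx":0.0059,"ty":0.0562,"tz":0,"grip":0.8},{"ax":0,"ay":0,"az":0,"tx":0.0059,"ty":0.0562,"tz":0,"grip":0.8},{"ax":0,"ay":0,"az":0,"tx":0.0059,"ty":0.0562,"tz":0,"grip":0.8},{"ax":0,"ay":0,"az":0,"tx":0.0059,"ty":0.0562,"tz":0,"grip":0.8},{"ax":0,"ay":0,"az":0,"tx":0,"ty":0,"tz":0.05,"grip":0.8},{"ax":0,"ay":0,"az":0,"tx":0,"ty":0,"tz":0,"grip":0.8}]'
python3 - <<'E'
from h import *
for i in range(5): c=ctrl.camera("wrist")
P=cloud(c);print(c["xyz"],ctrl.observe()["tcp_pos"])
for t in("white","blue"): print(t,top_of(P,(648,-165),LZ[t],LD[t]/2+12,4))
E
```

```text
time_s: 16.52
tcp_pos: [644.1, -164.4, 74.4]
tcp_rot: [-3.139, 0.01, -0.002]
wrist_force: [-0.8, 0.9, -0.2]
width: 68.0
grip_force: 0.0
[ 715.25076381 -163.35651469  224.58693823] [ 649.69436914 -163.99336559   82.04216323]
white [ 648.3 -164.5   55.7   42.1 5940. ]
blue [ 645.5 -165.2   65.6   20.9  932. ]
```

```bash
python3 -m pendant '[{"ax":0,"ay":0,"az":0,"tx":0,"ty":0,"tz":0.03,"grip":0.8},{"ax":0,"ay":0,"az":0,"tx":0,"ty":0,"tz":0.015,"grip":0.8},{"ax":0,"ay":0,"az":0,"tx":0,"ty":0,"tz":0.0075,"grip":0.8},{"ax":0,"ay":0,"az":0,"tx":0,"ty":0,"tz":0,"grip":0.8},{"ax":0,"ay":0,"az":0,"tx":0,"ty":0,"tz":0,"grip":0.5},{"ax":0,"ay":0,"az":0,"tx":0,"ty":0,"tz":0,"grip":0.5},{"ax":0,"ay":0,"az":0,"tx":0,"ty":0,"tz":0,"grip":0.5},{"ax":0,"ay":0,"az":0,"tx":0,"ty":0,"tz":0,"grip":0.5}]'
python3 -m pendant '[{"ax":0,"ay":0,"az":0,"tx":0,"ty":0,"tz":-0.01,"grip":0.5},{"ax":0,"ay":0,"az":0,"tx":0,"ty":0,"tz":-0.04,"grip":0.5},{"ax":0,"ay":0,"az":0,"tx":0,"ty":0,"tz":-0.05,"grip":0.5},{"ax":0,"ay":0,"az":0,"tx":0,"ty":0,"tz":0,"grip":0.5},{"ax":0,"ay":0,"az":0,"tx":0,"ty":0,"tz":0,"grip":0.5}]'
python3 - <<'E'
from h import *
for i in range(2): c=ctrl.camera("wrist")
P=cloud(c);print(c["xyz"],ctrl.observe()["tcp_pos"]);print(held(c,"white"))
for t in("blue",): print(t,top_of(P,(646,-165),LZ[t],LD[t]/2+12,4))
E
```

```text
time_s: 17.77
tcp_pos: [649.2, -164.7, 28.8]
tcp_rot: [3.141, -0.002, -0.0]
wrist_force: [0.5, 0.4, 5.7]
width: 54.1
grip_force: 42.7
time_s: 18.4
tcp_pos: [647.4, -164.3, 127.2]
tcp_rot: [-3.141, 0.001, -0.0]
wrist_force: [0.5, 0.4, -1.5]
width: 53.8
grip_force: 42.5
[ 713.21662995 -163.66923899  268.65445756] [ 646.39673344 -163.95550739  125.38459325]
{'c': array([ 646.1, -163.7]), 'dia': 56.7, 'ztop': np.float64(139.1), 'slope': array([-0.017, -0.   ]), 'rel': array([-6.720e+01, -1.000e-01, -1.295e+02]), 'n': 10711}
blue [ 645.4 -165.1   65.7   21.  3066. ]
```

```bash
python3 -m pendant '[{"ax":0,"ay":0,"az":0,"tx":-0.0115,"ty":-0.0446,"tz":0,"grip":0.5},{"ax":0,"ay":0,"az":0,"tx":-0.0115,"ty":-0.0446,"tz":0,"grip":0.5},{"ax":0,"ay":0,"az":0,"tx":-0.0115,"ty":-0.0446,"tz":0,"grip":0.5},{"ax":0,"ay":0,"az":0,"tx":-0.0115,"ty":-0.0446,"tz":0,"grip":0.5},{"ax":0,"ay":0,"az":0,"tx":0,"ty":0,"tz":0,"grip":0.5},{"ax":0,"ay":0,"az":0,"tx":0,"ty":0,"tz":0,"grip":0.5},{"ax":0,"ay":0,"az":0,"tx":0,"ty":0,"tz":0,"grip":0.5}]'
python3 - <<'E'
from h import *
for i in range(3): c=ctrl.camera("wrist")
P=cloud(c);print(c["xyz"],ctrl.observe()["tcp_pos"]);print(held(c,"white"))
print(top_of(P,(646.5,14),56,38,4))
E
```

```text
time_s: 19.38
tcp_pos: [602.0, 12.9, 126.8]
tcp_rot: [3.141, 0.001, -0.001]
wrist_force: [0.1, 0.1, -0.8]
width: 53.9
grip_force: 42.5
[668.43272748  13.26344688 270.00371811] [602.28509641  12.95385136 127.2885558 ]
{'c': array([601.8,  13.1]), 'dia': 56.5, 'ztop': np.float64(140.3), 'slope': array([-0.017,  0.002]), 'rel': array([-6.660e+01, -1.000e-01, -1.297e+02]), 'n': 10704}
[ 646.7   14.2   52.8   55.9 1246. ]
```

```bash
python3 -m pendant '[{"ax":0,"ay":0,"az":0,"tx":0.0448,"ty":-0.0003,"tz":0,"grip":0.5},{"ax":0,"ay":0,"az":0,"tx":0,"ty":0,"tz":0.04,"grip":0.5},{"ax":0,"ay":0,"az":0,"tx":0,"ty":0,"tz":0.01,"grip":0.5},{"ax":0,"ay":0,"az":0,"tx":0,"ty":0,"tz":0,"grip":0.5},{"ax":0,"ay":0,"az":0,"tx":0,"ty":0,"tz":0,"grip":0.5},{"ax":0,"ay":0,"az":0,"tx":0,"ty":0,"tz":0.01,"grip":0.5},{"ax":0,"ay":0,"az":0,"tx":0,"ty":0,"tz":0.008,"grip":0.5},{"ax":0,"ay":0,"az":0,"tx":0,"ty":0,"tz":0,"grip":0.5}]'
python3 - <<'E'
from h import *
for i in range(4): c=ctrl.camera("wrist")
o=ctrl.observe();print(c["xyz"],o["tcp_pos"],o["wrist_force"]);print(held(c,"white"))
E
```

```text
time_s: 20.52
tcp_pos: [645.9, 14.3, 58.3]
tcp_rot: [-3.142, 0.002, -0.0]
wrist_force: [-0.1, -0.3, 0.2]
width: 53.9
grip_force: 42.6
[713.04943148  14.81812265 202.33667313] [647.06466798  14.30504097  59.64663566] [ 0.49078057  0.0230311  -0.76334937]
{'c': array([646.9,   8.9]), 'dia': 67.0, 'ztop': np.float64(72.6), 'slope': array([-0.013,  0.001]), 'rel': array([ -66.1,   -5.9, -129.7]), 'n': 10725}
```

```bash
python3 -m pendant '[{"ax":0,"ay":0,"az":0,"tx":0,"ty":0.0003,"tz":0.0045,"grip":0.5},{"ax":0,"ay":0,"az":0,"tx":0,"ty":0,"tz":0,"grip":0.5},{"ax":0,"ay":0,"az":0,"tx":0,"ty":0,"tz":0,"grip":0.5},{"ax":0,"ay":0,"az":0,"tx":0,"ty":0,"tz":0,"grip":0.5},{"ax":0,"ay":0,"az":0,"tx":0,"ty":0,"tz":0,"grip":0.7},{"ax":0,"ay":0,"az":0,"tx":0,"ty":0,"tz":0,"grip":0.85},{"ax":0,"ay":0,"az":0,"tx":0,"ty":0,"tz":0,"grip":0.85}]'
python3 -m pendant '[{"ax":0,"ay":0,"az":0,"tx":0,"ty":0,"tz":-0.05,"grip":0.85},{"ax":0,"ay":0,"az":0,"tx":0,"ty":0,"tz":-0.03,"grip":0.85},{"ax":0,"ay":0,"az":0,"tx":-0.03,"ty":0,"tz":0,"grip":0.9},{"ax":0,"ay":0,"az":0,"tx":0,"ty":0,"tz":0,"grip":0.9}]'
python3 - <<'E'
from h import *
c=ctrl.camera("wrist");seated(c,"white",(646.7,14.2),68)
E
```

```text
time_s: 21.6
tcp_pos: [647.0, 14.0, 55.1]
tcp_rot: [3.142, -0.0, -0.0]
wrist_force: [0.6, -0.8, -0.7]
width: 72.6
grip_force: 0.0
time_s: 22.1
tcp_pos: [615.5, 14.1, 135.3]
tcp_rot: [-3.142, 0.001, -0.0]
wrist_force: [-0.1, -0.6, 0.5]
width: 76.8
grip_force: 0.0
white [-2.0000e-03 -1.0000e-03  6.8074e+01] ((646.1819458007812, 14.929308891296387), 27.93340301513672) 5144
```

White is seated. Next, blue.

```bash
python3 -m pendant '[{"ax":0,"ay":0,"az":0,"tx":0.0072,"ty":0.0448,"tz":0,"grip":0.9},{"ax":0,"ay":0,"az":0,"tx":0.0072,"ty":0.0448,"tz":0,"grip":0.9},{"ax":0,"ay":0,"az":0,"tx":0.0072,"ty":0.0448,"tz":0,"grip":0.9},{"ax":0,"ay":0,"az":0,"tx":0.007,"ty":0.0447,"tz":0,"grip":0.9},{"ax":0,"ay":0,"az":0,"tx":0,"ty":0,"tz":0.04,"grip":0.9},{"ax":0,"ay":0,"az":0,"tx":0,"ty":0,"tz":0.03,"grip":0.9},{"ax":0,"ay":0,"az":0,"tx":0,"ty":0,"tz":0,"grip":0.9},{"ax":0,"ay":0,"az":0,"tx":0,"ty":0,"tz":0,"grip":0.9}]'
python3 - <<'E'
from h import *
for i in range(5): c=ctrl.camera("wrist")
P=cloud(c);print(c["xyz"],ctrl.observe()["tcp_pos"])
print(top_of(P,(646,-165),21,43,4))
E
```

```text
time_s: 23.15
tcp_pos: [646.5, -165.3, 65.6]
tcp_rot: [3.141, -0.001, 0.0]
wrist_force: [0.2, 0.5, -0.1]
width: 76.8
grip_force: 0.0
[ 712.59473855 -164.65196779  209.99620104] [ 646.66204629 -165.22247244   66.72592312]
[ 645.2 -165.2   65.8   21.1 7777. ]
```

```bash
python3 -m pendant '[{"ax":0,"ay":0,"az":0,"tx":0,"ty":0,"tz":0.03,"grip":0.9},{"ax":0,"ay":0,"az":0,"tx":0,"ty":0,"tz":0.02,"grip":0.9},{"ax":0,"ay":0,"az":0,"tx":0,"ty":0,"tz":0.0085,"grip":0.9},{"ax":0,"ay":0,"az":0,"tx":0,"ty":0,"tz":0,"grip":0.9},{"ax":0,"ay":0,"az":0,"tx":0,"ty":0,"tz":0,"grip":0.65},{"ax":0,"ay":0,"az":0,"tx":0,"ty":0,"tz":0,"grip":0.65},{"ax":0,"ay":0,"az":0,"tx":0,"ty":0,"tz":0,"grip":0.65},{"ax":0,"ay":0,"az":0,"tx":0,"ty":0,"tz":0,"grip":0.65}]'
python3 -m pendant '[{"ax":0,"ay":0,"az":0,"tx":0,"ty":0,"tz":-0.01,"grip":0.65},{"ax":0,"ay":0,"az":0,"tx":0,"ty":0,"tz":-0.05,"grip":0.65},{"ax":0,"ay":0,"az":0,"tx":0,"ty":0,"tz":-0.06,"grip":0.65},{"ax":0,"ay":0,"az":0,"tx":0,"ty":0,"tz":0,"grip":0.65},{"ax":0,"ay":0,"az":0,"tx":0,"ty":0,"tz":0,"grip":0.65}]'
python3 - <<'E'
from h import *
for i in range(2): c=ctrl.camera("wrist")
print(c["xyz"],ctrl.observe()["tcp_pos"]);print(held(c,"blue"))
E
```

```text
time_s: 24.4
tcp_pos: [646.5, -165.4, 7.7]
tcp_rot: [3.141, -0.002, -0.0]
wrist_force: [0.5, -0.3, 4.0]
width: 63.4
grip_force: 44.5
time_s: 25.02
tcp_pos: [645.0, -165.0, 126.5]
tcp_rot: [-3.141, 0.0, -0.0]
wrist_force: [-0.3, 0.2, -1.3]
width: 63.3
grip_force: 44.7
[ 710.55978009 -164.32247709  267.66273243] [ 643.62002546 -164.58450108  124.18597954]
{'c': array([ 643.5, -164.1]), 'dia': 65.7, 'ztop': np.float64(138.3), 'slope': array([-0.005,  0.001]), 'rel': array([ -67. ,    0.2, -129.4]), 'n': 14379}
```

```bash
python3 -m pendant '[{"ax":0,"ay":0,"az":0,"tx":-0.0447,"ty":0.0182,"tz":0,"grip":0.65},{"ax":0,"ay":0,"az":0,"tx":-0.0447,"ty":0.0182,"tz":0,"grip":0.65},{"ax":0,"ay":0,"az":0,"tx":-0.0447,"ty":0.0182,"tz":0,"grip":0.65},{"ax":0,"ay":0,"az":0,"tx":-0.0447,"ty":0.0182,"tz":0,"grip":0.65},{"ax":0,"ay":0,"az":0,"tx":-0.0447,"ty":0.0182,"tz":0,"grip":0.65},{"ax":0,"ay":0,"az":0,"tx":0,"ty":0,"tz":0,"grip":0.65},{"ax":0,"ay":0,"az":0,"tx":0,"ty":0,"tz":0,"grip":0.65},{"ax":0,"ay":0,"az":0,"tx":0,"ty":0,"tz":0,"grip":0.65}]'
python3 - <<'E'
from h import *
for i in range(3): c=ctrl.camera("wrist")
P=cloud(c);print(c["xyz"],ctrl.observe()["tcp_pos"]);print(held(c,"blue"))
print(top_of(P,(471.5,-256.5),62,42,4))
E
```

```text
time_s: 26.12
tcp_pos: [422.7, -255.7, 126.1]
tcp_rot: [-3.141, 0.0, 0.001]
wrist_force: [-0.1, 0.2, -0.7]
width: 63.1
grip_force: 44.7
[ 488.95163584 -255.13965577  269.10963496] [ 422.74321309 -255.72536514  126.34299612]
{'c': array([ 422.4, -255.5]), 'dia': 65.6, 'ztop': np.float64(139.6), 'slope': array([-0.003,  0.001]), 'rel': array([ -66.6,   -0.3, -129.5]), 'n': 14463}
[ 471.2 -256.7   63.    61.8 1672. ]
```

```bash
python3 -m pendant '[{"ax":0,"ay":0,"az":0,"tx":0.049,"ty":0.0007,"tz":0,"grip":0.65},{"ax":0,"ay":0,"az":0,"tx":0,"ty":0,"tz":0.035,"grip":0.65},{"ax":0,"ay":0,"az":0,"tx":0,"ty":0,"tz":0.008,"grip":0.65},{"ax":0,"ay":0,"az":0,"tx":0,"ty":0,"tz":0,"grip":0.65},{"ax":0,"ay":0,"az":0,"tx":0,"ty":0,"tz":0,"grip":0.65},{"ax":0,"ay":0,"az":0,"tx":0,"ty":0,"tz":0.01,"grip":0.65},{"ax":0,"ay":0,"az":0,"tx":0,"ty":0,"tz":0.008,"grip":0.65},{"ax":0,"ay":0,"az":0,"tx":0,"ty":0,"tz":0,"grip":0.65}]'
python3 - <<'E'
from h import *
for i in range(4): c=ctrl.camera("wrist")
o=ctrl.observe();print(c["xyz"],o["tcp_pos"],o["wrist_force"]);print(held(c,"blue"))
E
```

```text
time_s: 27.28
tcp_pos: [470.1, -256.4, 64.5]
tcp_rot: [-3.141, 0.002, -0.0]
wrist_force: [0.4, -0.0, -1.3]
width: 63.2
grip_force: 44.7
[ 537.06127191 -256.33709334  208.32610945] [ 471.04625738 -256.85699763   65.59799215] [ 0.2941092   1.06292402 -1.10247648]
{'c': array([ 470.3, -256.2]), 'dia': 66.0, 'ztop': np.float64(78.8), 'slope': array([-0.003,  0.   ]), 'rel': array([-6.680e+01,  1.000e-01, -1.295e+02]), 'n': 14519}
```

```bash
python3 -m pendant '[{"ax":0,"ay":0,"az":0,"tx":0.0005,"ty":0.0003,"tz":0.005,"grip":0.65},{"ax":0,"ay":0,"az":0,"tx":0,"ty":0,"tz":0,"grip":0.65},{"ax":0,"ay":0,"az":0,"tx":0,"ty":0,"tz":0,"grip":0.65},{"ax":0,"ay":0,"az":0,"tx":0,"ty":0,"tz":0,"grip":0.65},{"ax":0,"ay":0,"az":0,"tx":0,"ty":0,"tz":0,"grip":0.8},{"ax":0,"ay":0,"az":0,"tx":0,"ty":0,"tz":0,"grip":0.95},{"ax":0,"ay":0,"az":0,"tx":0,"ty":0,"tz":0,"grip":0.95}]'
python3 -m pendant '[{"ax":0,"ay":0,"az":0,"tx":0,"ty":0,"tz":-0.04,"grip":0.95},{"ax":0,"ay":0,"az":0,"tx":0,"ty":0,"tz":-0.05,"grip":0.95},{"ax":0,"ay":0,"az":0,"tx":-0.02,"ty":0,"tz":-0.04,"grip":0.95},{"ax":0,"ay":0,"az":0,"tx":-0.02,"ty":0,"tz":-0.04,"grip":0.95},{"ax":0,"ay":0,"az":0,"tx":0,"ty":0,"tz":0,"grip":0.95},{"ax":0,"ay":0,"az":0,"tx":0,"ty":0,"tz":0,"grip":0.95}]'
python3 - <<'E'
from h import *
c=ctrl.camera("wrist");seated(c,"blue",(471.2,-256.7),74)
cv2.imwrite("pics/w9.png",c["img"])
c=ctrl.camera("top");
for k,g in dict(blue=(473,-257),white=(648,13),red=(643,172),green=(470.6,-56.8)).items(): seated(c,k,g,H[k]+12)
c=ctrl.camera("side");cv2.imwrite("pics/s9.png",cv2.resize(c["img"][160:340,180:380],None,fx=3,fy=3))
E
```

```text
time_s: 28.35
tcp_pos: [471.2, -256.9, 60.3]
tcp_rot: [-3.141, 0.0, -0.0]
wrist_force: [0.6, -0.5, 0.5]
width: 81.0
grip_force: 0.0
time_s: 29.1
tcp_pos: [431.2, -256.9, 230.0]
tcp_rot: [-3.141, 0.0, -0.0]
wrist_force: [0.1, -0.3, -1.5]
width: 81.3
grip_force: 0.0
blue [-1.0000e-03 -1.0000e-03  7.4069e+01] ((470.984375, -256.3218994140625), 33.025630950927734) 3788
blue [ 3.0000e-03 -6.0000e-03  7.3796e+01] ((472.7318115234375, -256.96978759765625), 32.65596008300781) 453
white [-2.0000e-03  7.0000e-03  6.7735e+01] ((647.1022338867188, 13.849973678588867), 27.592208862304688) 375
red [ 6.0000e-03 -7.0000e-03  6.1468e+01] ((643.79931640625, 172.73121643066406), 23.18224334716797) 234
green [ 1.600e-02 -2.900e-02  5.568e+01] ((471.2442626953125, -55.80207061767578), 17.527095794677734) 149
```

View pics/s9.png

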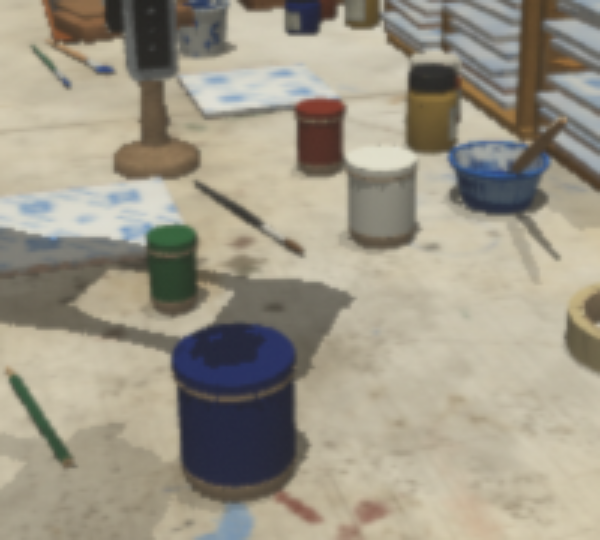

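All four pots are closed, with each lid flat on its own colour and the pots still in place. Robot is clear.

```bash
python3 -c "
from station import ctrl
print(ctrl.hand_in())"
```

```text
the job is handed in; nothing more can be done
None
```

All four pots are closed, each lid flat on the rim of its own pot with the pots left where they stood, and the job was handed in at about 29 s of the 106 s allowed.

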